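# Wipe failed prints off the printer plate

### The arm

A 7-joint arm with a two-finger parallel gripper is mounted at the origin on the work surface. World frame = base frame: x ahead of the robot, y to its left, z up, the work surface at z = 0. Lengths are in m, angles in rad, forces in N, time in s.
With the tool pointing down it reaches from about 0.425 to 0.925 m from the base axis. Payload 6.8 kg.
Tool frame: the origin (TCP) lies on the centre line of the jaws, within the pads' length; the fingertips stand 19 mm ahead of it and the grasp point (between the pads) is the TCP; z points along the fingers, y is the line along which they close (so a half turn about z gives the same grasp; the last joint's range is limited). The gripper opens to 85 mm and grips with 20 to 120 N. Pads are 22 mm wide; open, the fingers measure 114 mm over their backs; the gripper's body (76 mm by 85 mm) begins 54 mm behind the grasp point. The pads swing forward as they close: fully open they stand 13 mm farther back than shut.
Start: joints at [1.022, 0.477, 0.022, 1.555, -0.011, 1.109, -0.083], TCP at [0.288, -0.61, 0.25] pointing down, gripper open.
Joint ranges: [-2.96, 2.96], [-0.34, 2.1], [-1.41, 1.46], [0.24, 2.44], [-1.37, 4.51], [0.17, 1.92], [-2.96, 2.96]. Speed limits (rad/s): [2.39, 2.39, 3.14, 3.14, 3.14, 3.14, 3.14].

### API

Orientations are given as a rotation vector (axis times angle).
In Python, from bench import r gives the robot as it stands. The module is installed in compiled form; this text tells all that it offers.
- The arm moves only by the tool arm_command, never from a script. Its argument "rows" is a list of rows, each an object of numbers: "fingers": the opening, from -1 (shut) to 1 (fully open); "x", "y", "z": the shift along the tool's x, y, z in m; "ax", "ay", "az": the turn, a rotation vector about the tool's x, y, z in degrees. In form: [{"fingers": .., "x": .., "y": .., "z": .., "ax": .., "ay": .., "az": ..}, ...]. A call has 1 to 10 rows; each row shifts and turns the commanded pose from where the row before left it, along the tool's axes as they then stand; what a row does not reach is not made up. A row lasts 1/12 s, in which the tool goes at most 41.7 mm and 7.16 degrees, less where a joint would pass 70% of its speed; a pose out of reach is approached as far as the arm can. A call is refused whole if a number of a shift passes 0.0417 or a number of a turn 7.16, either way. A call with a gripper value outside its range is refused whole. The fingers move at their own pace and stop on an object; "grip_force" is the grip in N (left out, the last holds). Time passes only in rows, so rows that do not move let the fingers close. It gives the time, the measured TCP pose, the force, the opening and the grip force at its end, in the units of the state.
- r.get_obs(): the state, without advancing time (a new reading comes with each control period).
- r.grab_frame(name): name is "scene" or "top"; returns a dict with "frame" (420x560x3 uint8, red, green, blue), "depth" (420x560 float32, m along the optical axis (not along the pixel's ray), 0 where there is no reading), "K" (3x3 intrinsics, pixels), "world_from_camera" (4x4, takes a point from camera to world coordinates). Camera axes: x right, y down, z forward; pixel columns grow to the right and rows downward; lengths in m; the calibration is good to about 2 mm. A picture is of the moment at which its call begins.
- r.hand_in(): hands the job in; it is judged then, once.
The state is a dict: "clock": time; "joints": joint angles; "qvel": joint speeds; "tau": joint torques, N m; "tcp_pos": TCP position; "orientation": TCP orientation; "contact_force": force on the tool from outside, world axes, zero at the start; "moment": the same for the moment, N m; "grip_width": finger opening in m; "gripper_force": force on a finger pad.
Only numpy, scipy, OpenCV 4.12 (cv2) and the standard library are available. Lean on these libraries where they do the work, as an engineer would, in place of code of your own. Each camera call takes 0.05 s, during which the arm holds its last target. There are 200 camera calls.

### The job

Clear the 3D printer's build plate: take the yellow scraper block by its handle and wipe the orange and the green plastic scraps off the dark plate into the white scrap tray at its end, without touching the scraps with the gripper or the arm. Then stand the scraper back upright on the desk where you took it from and let go.

Things in the scene. Friction and masses are not known exactly. Their poses are not given: they have to be found in the camera images.
- station: Fixed cleaning station: flat dark build plate on a grey base, white open scrap tray joined to one end, roughly towards the robot's left (+y). Origin: on the desk under the plate's centre; z up, x towards the tray. Plate: x -110 to 110 mm, y -95 to 95 mm, top 35 mm above desk, no rim. Tray: x 110 to 200 mm, same width, floor 5 mm and its three 5 mm thick outer walls 45 mm above desk.
- scraper: Yellow scraper block, loose, 130 g, upright on the desk to the robot's right beside a flat cork sanding block and a brush. Foot 30 mm along x, 140 mm along y, 22 mm high (black strip below). Upright handle on its middle: 18 mm thick along x, 70 mm along y, from 22 to 75 mm up. Same front and back. Origin: centre of the underside; z up. Wipe along its x, long side leading.
- scrap_orange: Loose orange scrap of a failed print, 32 x 24 mm, 7 mm thick with a ridge to 13 mm at one end, 12 g, lying flat on the plate. Origin: centre of its underside; z up. At the start both scraps' centres lie at station x -25 to 50 mm, y -40 to 40 mm.
- scrap_green: Loose green scrap of a failed print, same shape and size as the orange one, lying on the plate beside it. Origin: centre of its underside; z up.

How it is judged:
By the outcome, as a careful person would: the job done as asked, in the order asked, and still so for the second after the job is handed in, with the robot touching nothing.
It also fails if it takes over 53 s, if anything falls off the work surface, if the arm or the gripper's body presses on something with over 40 N, if the wrist force passes 120 N, or if a joint passes its speed limit or range.

## Working session

There is one attempt and no reset: what is moved stays moved. The work goes in short steps, Python scripts to look and compute and a tool call to move; the robot and the scene stay as the last step left them, time stands still between calls to the robot, and variables do not carry over. Pictures are saved under pics/ and viewed, at most 10 in all, crops included, and the job is handed in when it is done.

Besides the shell and the picture viewer there is one more tool, called after "Call:" as name(argument=value, ...), one argument or row to a line, values as JSON. arm_command: Moves the arm, as the interface text tells. Its arguments: {"type":"object","properties":{"rows":{"type":"array"},"grip_force":{"type":"number"}},"required":["rows"]}

```bash
mkdir -p pics; python3 - <<'E'
from bench import r
import cv2,numpy as np
o=r.get_obs();print({k:np.round(v,3) for k,v in o.items()})
for n in("scene","top"):
    f=r.grab_frame(n);cv2.imwrite(f"pics/{n}0.png",f["frame"][...,::-1]);np.savez(f"pics/{n}0.npz",**f);print(n,np.round(f["world_from_camera"],3),f["K"][0])
E
```

```text
{'clock': np.float64(0.0), 'joints': array([ 1.022,  0.478,  0.022,  1.556, -0.012,  1.109, -0.083]), 'qvel': array([ 0.001,  0.   , -0.   ,  0.001, -0.001,  0.001, -0.002]), 'tau': array([ 0.0000e+00, -5.9645e+01,  1.6080e+00, -2.8119e+01,  1.2000e-02,
        9.0000e-03,  0.0000e+00]), 'tcp_pos': array([ 0.288, -0.61 ,  0.249]), 'orientation': array([-3.064e+00, -6.870e-01,  1.000e-03]), 'contact_force': array([-0.365, -0.153, -0.267]), 'moment': array([ 0.043, -0.01 ,  0.043]), 'gripper_force': np.float64(0.0), 'grip_width': np.float64(0.085)}
scene [[-0.647  0.545 -0.533  1.076]
 [ 0.762  0.458 -0.457  0.353]
 [-0.005 -0.702 -0.712  0.778]
 [ 0.     0.     0.     1.   ]] [546.23116348   0.         282.14024039]
top [[-0.003 -0.984  0.18   0.426]
 [-1.     0.    -0.015 -0.113]
 [ 0.015 -0.18  -0.984  0.751]
 [ 0.     0.     0.     1.   ]] [395.61378063   0.         275.80857707]
```

View pics/scene0.png

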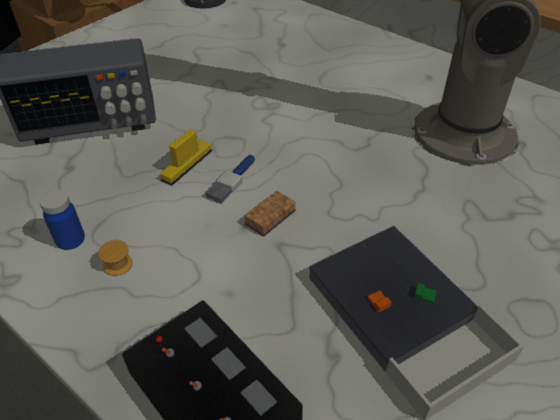

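View pics/top0.png

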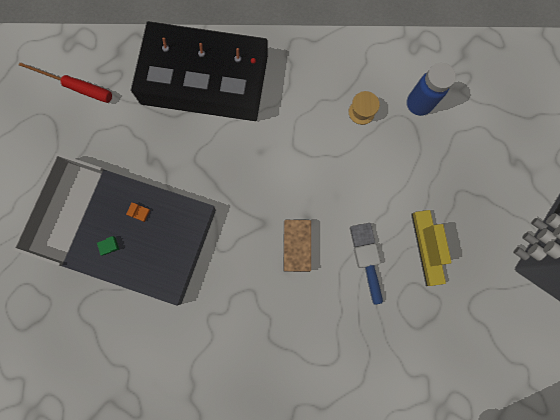

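The scene view shows the yellow scraper at (187,157) px, the plate around (390,290) with the orange scrap at (379,301) and the green one at (425,292). In the top view the scraper is at (432,247), the orange scrap at (138,212), the green at (108,246), and the tray at the left, around (70,210).

```bash
cat > m.py <<'E'
import cv2,numpy as np
def pts(f):
    d=f["depth"];v,u=np.indices(d.shape);K=f["K"]
    c=np.stack([(u-K[0,2])/K[0,0]*d,(v-K[1,2])/K[1,1]*d,d,np.ones_like(d)],-1)
    return (c@f["world_from_camera"].T)[...,:3]
def hsv(f): return cv2.cvtColor(f["frame"],cv2.COLOR_RGB2HSV)
C=dict(yellow=((22,130,60),(34,255,255)),orange=((3,180,120),(14,255,255)),green=((50,120,40),(80,255,255)))
def mask(f,c): return cv2.inRange(hsv(f),*map(np.array,C[c]))>0
def rect(p):
    (c,s,a)=cv2.minAreaRect((p[:,:2]*1000).astype(np.float32)); return np.round(c,1),np.round(s,1),round(a,1),len(p)
E
python3 - <<'E'
from m import *
for n in("top","scene"):
    f=dict(np.load(f"pics/{n}0.npz"));P=pts(f);Z=P[...,2];ok=f["depth"]>0
    y=mask(f,"yellow")&ok&(P[...,1]<-.25)
    y&=(P[...,1]<-.4)|(n=="top")
    print(n,"handle",rect(P[y&(Z>.068)&(Z<.082)]),"foot",rect(P[y&(Z>.016)&(Z<.028)]),"zmax",Z[y].max())
    for c in("orange","green"):
        m=mask(f,c)&ok&(P[...,1]>0)&(Z>.03);print(c,rect(P[m]),Z[m].max())
    s=ok&(P[...,1]>0)&(P[...,0]<.65)&(P[...,0]>.2)
    pl=(s&(abs(Z-.035)<.004)&(hsv(f)[...,2]<80)).astype(np.uint8)
    _,l,st,_=cv2.connectedComponentsWithStats(pl);k=1+st[1:,4].argmax()
    print("plate",rect(P[l==k]),np.median(Z[l==k]))
    print("all",rect(P[s&(Z>.025)&(Z<.055)]))
E
```

```text
top handle (array([ 502.5, -410.2]), array([68.5, 19.4]), 7.9, 449) foot (array([ 502.3, -409.7]), array([138.5,  31.1]), 7.9, 811) zmax 0.0779954553340314
orange (array([564.9, 127.4]), array([31.8, 23.7]), 68.8, 201) 0.049925262624773925
green (array([503.8, 178.3]), array([24.4, 32.1]), 21.3, 254) 0.05051633471581629
plate (array([524.2, 128.1]), array([226.1, 189.8]), 71.4, 11947) 0.034528594310448635
all (array([537.6, 168.7]), array([311.8, 190.2]), 71.5, 13719)
scene handle (array([ 504.9, -411.9]), array([71.1, 20.5]), 5.5, 223) foot (array([ 505.7, -411.8]), array([139.6,  29.9]), 6.4, 324) zmax 0.16658066326232046
orange (array([725.2,  98. ]), array([ 69.2, 345.1]), 73.5, 193) 0.08383929285493008
green (array([502.1, 174.6]), array([32.6, 32.9]), 19.5, 292) 0.05036611025646143
plate (array([537.1, 161.1]), array([303.2, 192.7]), 71.7, 11345) 0.034992054475348144
all (array([538.1, 165.4]), array([312.4, 193.7]), 71.6, 13399)
```

Call:
arm_command(
  rows=[
    {"fingers":1,"az":6},
    {"fingers":1,"az":6},
    {"fingers":1,"az":5.8},
    {"fingers":1,"x":0.034,"y":-0.024},
    {"fingers":1,"x":0.034,"y":-0.024},
    {"fingers":1,"x":0.034,"y":-0.024},
    {"fingers":1,"x":0.034,"y":-0.024},
    {"fingers":1,"x":0.034,"y":-0.024},
    {"fingers":1,"x":0.034,"y":-0.024},
    {"fingers":1,"x":0.034,"y":-0.024},
  ],
)

```text
validation failed for argument at $.ro...
```

Call:
arm_command(
  rows=[
    {"fingers":1},
    {"fingers":1},
    {"fingers":1},
  ],
)

```text
validation failed for argument at $.ro...
```

```bash
cat > go.py <<'E'
import numpy as np
from scipy.spatial.transform import Rotation as R
def state(r):
    o=r.get_obs();M=R.from_rotvec(o["orientation"]).as_matrix()
    print("t",round(float(o["clock"]),2),"tcp",np.round(o["tcp_pos"]*1000,1),"yaw",round(np.degrees(np.arctan2(M[1,0],M[0,0])),2),"zaxis",np.round(M[:,2],4),"F",np.round(o["contact_force"],1),"M",np.round(o["moment"],2),"w",round(float(o["grip_width"])*1000,1),"J",np.round(o["joints"],2))
    return o,M
def to(r,p):
    o,M=state(r);print("tool shift mm",np.round(M.T@(np.array(p)-o["tcp_pos"])*1000,1))
E
python3 - <<'E'
from bench import r
from go import *
from m import *
to(r,[.503,-.410,.055])
f=r.grab_frame("top");P=pts(f);m=mask(f,"yellow")&(P[...,1]<-.3)&(P[...,2]<.1)
print(rect(P[m&(P[...,2]>.068)]),rect(P[m&(P[...,2]>.016)&(P[...,2]<.028)]))
E
```

```text
t 0.1 tcp [ 287.8 -610.   249.4] yaw 25.26 zaxis [-8.0e-04  1.4e-03 -1.0e+00] F [-0.3 -0.3 -0.7] M [0.   0.02 0.01] w 85.9 J [ 1.02  0.48  0.02  1.56 -0.01  1.11 -0.08]
tool shift mm [280.  -88.8 194.5]
(array([ 502.4, -409.8]), array([68.6, 19.3]), 8.8, 453) (array([ 502.2, -409.7]), array([138.5,  31.7]), 7.9, 816)
```

The rows were refused, so I'll give every field in full.

Call:
arm_command(
  rows=[
    {"fingers":1,"x":0,"y":0,"z":0,"ax":0,"ay":0,"az":6},
    {"fingers":1,"x":0,"y":0,"z":0,"ax":0,"ay":0,"az":6},
    {"fingers":1,"x":0,"y":0,"z":0,"ax":0,"ay":0,"az":5.8},
    {"fingers":1,"x":0.034,"y":-0.024,"z":0,"ax":0,"ay":0,"az":0},
    {"fingers":1,"x":0.034,"y":-0.024,"z":0,"ax":0,"ay":0,"az":0},
    {"fingers":1,"x":0.034,"y":-0.024,"z":0,"ax":0,"ay":0,"az":0},
    {"fingers":1,"x":0.034,"y":-0.024,"z":0,"ax":0,"ay":0,"az":0},
    {"fingers":1,"x":0.034,"y":-0.024,"z":0,"ax":0,"ay":0,"az":0},
    {"fingers":1,"x":0.034,"y":-0.024,"z":0,"ax":0,"ay":0,"az":0},
    {"fingers":1,"x":0.034,"y":-0.024,"z":0,"ax":0,"ay":0,"az":0},
  ],
)

```text
clock: 0.98
tcp_pos: [0.5033, -0.4113, 0.2502]
orientation: [-3.135, -0.204, 0.0]
contact_force: [0.2, -0.7, 0.2]
grip_width: 0.0855
gripper_force: 0.0
```

Call:
arm_command(
  rows=[
    {"fingers":1,"x":-0.001,"y":-0.0015,"z":0.037,"ax":0,"ay":0,"az":0},
    {"fingers":1,"x":0,"y":0,"z":0.037,"ax":0,"ay":0,"az":0},
    {"fingers":1,"x":0,"y":0,"z":0.037,"ax":0,"ay":0,"az":0},
    {"fingers":1,"x":0,"y":0,"z":0.037,"ax":0,"ay":0,"az":0},
    {"fingers":1,"x":0,"y":0,"z":0.03,"ax":0,"ay":0,"az":0},
    {"fingers":1,"x":0,"y":0,"z":0.017,"ax":0,"ay":0,"az":0},
    {"fingers":1,"x":0,"y":0,"z":0,"ax":0,"ay":0,"az":0},
    {"fingers":1,"x":0,"y":0,"z":0,"ax":0,"ay":0,"az":0},
  ],
)

```text
clock: 1.65
tcp_pos: [0.5005, -0.4113, 0.0545]
orientation: [-3.134, -0.204, 0.003]
contact_force: [0.7, -0.6, 0.9]
grip_width: 0.0858
gripper_force: 0.0
```

Call:
arm_command(
  rows=[
    {"fingers":-1,"x":0,"y":0,"z":0,"ax":0,"ay":0,"az":0},
    {"fingers":-1,"x":0,"y":0,"z":0,"ax":0,"ay":0,"az":0},
    {"fingers":-1,"x":0,"y":0,"z":0,"ax":0,"ay":0,"az":0},
    {"fingers":-1,"x":0,"y":0,"z":0,"ax":0,"ay":0,"az":0},
    {"fingers":-1,"x":0,"y":0,"z":0,"ax":0,"ay":0,"az":0},
    {"fingers":-1,"x":0,"y":0,"z":0,"ax":0,"ay":0,"az":0},
    {"fingers":-1,"x":0,"y":0,"z":0,"ax":0,"ay":0,"az":0},
    {"fingers":-1,"x":0,"y":0,"z":0,"ax":0,"ay":0,"az":0},
    {"fingers":-1,"x":0,"y":0,"z":0,"ax":0,"ay":0,"az":0},
    {"fingers":-1,"x":0,"y":0,"z":0,"ax":0,"ay":0,"az":0},
  ],
  grip_force=60,
)

```text
clock: 2.48
tcp_pos: [0.5013, -0.4119, 0.056]
orientation: [3.134, 0.204, 0.001]
contact_force: [-1.1, 1.1, 6.2]
grip_width: 0.0173
gripper_force: 63.3
```

```bash
python3 - <<'E'
from bench import r
from go import *
import cv2
to(r,[.503,-.410,.20])
f=r.grab_frame("scene");cv2.imwrite("pics/grasp.png",cv2.resize(f["frame"][60:300,60:380,::-1],None,fx=2,fy=2))
E
```

```text
t 2.48 tcp [ 501.3 -411.9   56. ] yaw 7.45 zaxis [ 6.e-04 -4.e-04 -1.e+00] F [-1.1  1.1  6.2] M [0.26 0.3  0.01] w 17.3 J [ 0.59  0.66  0.    1.76 -0.    0.73 -0.85]
tool shift mm [   2.    -1.6 -144. ]
```

View pics/grasp.png

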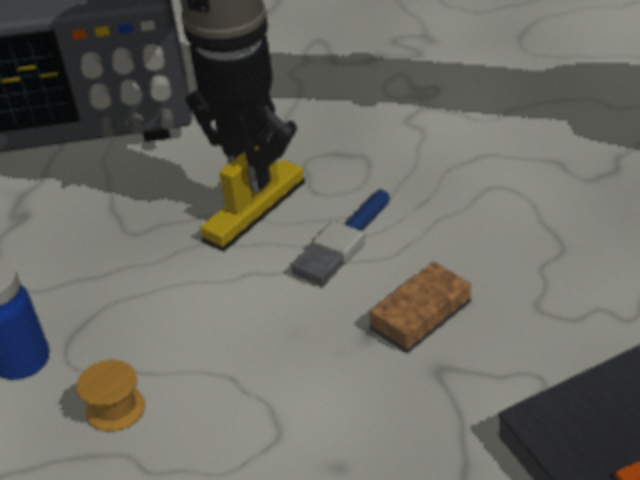

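The gripper has hold of the handle: in the crop the fingers straddle it at about (250,175), with the foot flat on the desk and the brush clear. Next I lift and turn.

Call:
arm_command(
  rows=[
    {"fingers":-1,"x":0,"y":0,"z":-0.02,"ax":0,"ay":0,"az":0},
    {"fingers":-1,"x":0,"y":0,"z":-0.03,"ax":0,"ay":0,"az":0},
    {"fingers":-1,"x":0,"y":0,"z":-0.03,"ax":0,"ay":0,"az":6.5},
    {"fingers":-1,"x":0,"y":0,"z":-0.03,"ax":0,"ay":0,"az":6.5},
    {"fingers":-1,"x":0,"y":0,"z":-0.02,"ax":0,"ay":0,"az":6.5},
    {"fingers":-1,"x":0,"y":0,"z":-0.015,"ax":0,"ay":0,"az":6.5},
    {"fingers":-1,"x":0,"y":0,"z":0,"ax":0,"ay":0,"az":0},
  ],
)

```text
clock: 3.12
tcp_pos: [0.5025, -0.4126, 0.2037]
orientation: [3.097, -0.512, 0.008]
contact_force: [-0.1, -0.4, -1.1]
grip_width: 0.0177
gripper_force: 62.3
```

Call:
arm_command(
  rows=[
    {"fingers":-1,"x":-0.006,"y":-0.02,"z":0,"ax":0,"ay":0,"az":0},
    {"fingers":-1,"x":-0.012,"y":-0.036,"z":0,"ax":0,"ay":0,"az":0},
    {"fingers":-1,"x":-0.012,"y":-0.036,"z":0,"ax":0,"ay":0,"az":0},
    {"fingers":-1,"x":-0.012,"y":-0.036,"z":0,"ax":0,"ay":0,"az":0},
    {"fingers":-1,"x":-0.012,"y":-0.036,"z":0,"ax":0,"ay":0,"az":0},
    {"fingers":-1,"x":-0.012,"y":-0.036,"z":0,"ax":0,"ay":0,"az":0},
    {"fingers":-1,"x":-0.012,"y":-0.036,"z":0,"ax":0,"ay":0,"az":0},
    {"fingers":-1,"x":-0.012,"y":-0.036,"z":0,"ax":0,"ay":0,"az":0},
    {"fingers":-1,"x":-0.012,"y":-0.036,"z":0,"ax":0,"ay":0,"az":0},
    {"fingers":-1,"x":-0.012,"y":-0.036,"z":0,"ax":0,"ay":0,"az":0},
  ],
)

```text
clock: 3.95
tcp_pos: [0.5011, -0.0475, 0.1989]
orientation: [3.101, -0.5, -0.003]
contact_force: [0.9, -0.2, -1.0]
grip_width: 0.0175
gripper_force: 62.2
```

Call:
arm_command(
  rows=[
    {"fingers":-1,"x":-0.012,"y":-0.036,"z":0,"ax":0,"ay":0,"az":0},
    {"fingers":-1,"x":-0.012,"y":-0.036,"z":0,"ax":0,"ay":0,"az":0},
    {"fingers":-1,"x":-0.01,"y":-0.029,"z":0,"ax":0,"ay":0,"az":0},
    {"fingers":-1,"x":0,"y":0,"z":0,"ax":0,"ay":0,"az":0},
    {"fingers":-1,"x":0,"y":0,"z":0,"ax":0,"ay":0,"az":0},
    {"fingers":-1,"x":0,"y":0,"z":0,"ax":0,"ay":0,"az":0},
  ],
)

```text
clock: 4.45
tcp_pos: [0.5016, 0.0565, 0.1992]
orientation: [3.1, -0.503, -0.003]
contact_force: [0.0, -0.6, -0.9]
grip_width: 0.0172
gripper_force: 62.3
```

```bash
python3 - <<'E'
from bench import r
from go import *
from m import *
to(r,[.502,.058,.20])
f=r.grab_frame("scene");cv2.imwrite("pics/above.png",f["frame"][...,::-1])
P=pts(f);m=mask(f,"yellow")&(abs(P[...,1]-.05)<.1)&(P[...,2]>.14)
for a,b in((.14,.17),(.17,.23)):
    q=P[m&(P[...,2]>a)&(P[...,2]<b)]
    if len(q)>5:print(rect(q))
f=r.grab_frame("top");P=pts(f);m=mask(f,"yellow")&(abs(P[...,1]-.05)<.12)&(P[...,2]>.1);q=P[m]
print(len(q),rect(q[(q[:,2]>.15)&(q[:,2]<.18)]))
foot=q[(q[:,2]>.15)&(q[:,2]<.18)]
A=np.c_[foot[:,:2]-[.502,.058],np.ones(len(foot))];print("plane z",np.linalg.lstsq(A,foot[:,2],rcond=None)[0])
E
```

```text
t 4.45 tcp [501.6  56.5 199.2] yaw -18.43 zaxis [-0.0019 -0.001  -1.    ] F [ 0.  -0.6 -0.9] M [ 0.01  0.03 -0.02] w 17.2 J [-0.18  0.26 -0.07  2.    0.02  0.88 -2.15]
tool shift mm [-0.1 -1.6 -0.8]
(array([506. ,  58.4]), array([ 30.6, 141.3]), 68.8, 1161)
(array([509.9,  58.1]), array([52.6, 59.1]), 25.0, 662)
1725 (array([502.9,  56.7]), array([ 30.5, 139.4]), 71.5, 1279)
plane z [0.02775688 0.09171615 0.16500401]
```

View pics/above.png

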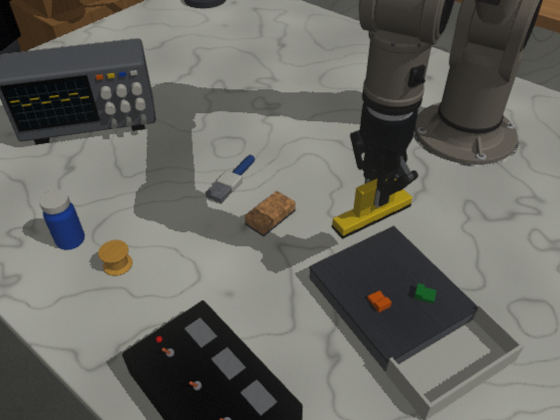

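The scraper hangs level over the near end of the plate, at (372,212) px, and both scraps are still ahead of it, at (379,301) and (425,292). Next I lower it.

Call:
arm_command(
  rows=[
    {"fingers":-1,"x":0,"y":0,"z":0.025,"ax":0,"ay":0,"az":0},
    {"fingers":-1,"x":0,"y":0,"z":0.03,"ax":0,"ay":0,"az":0},
    {"fingers":-1,"x":0,"y":0,"z":0.03,"ax":0,"ay":0,"az":0},
    {"fingers":-1,"x":0,"y":0,"z":0.018,"ax":0,"ay":0,"az":0},
    {"fingers":-1,"x":0,"y":0,"z":0.002,"ax":0,"ay":0,"az":0},
    {"fingers":-1,"x":0,"y":0,"z":0,"ax":0,"ay":0,"az":0},
    {"fingers":-1,"x":0,"y":0,"z":0,"ax":0,"ay":0,"az":0},
  ],
)

```text
clock: 5.13
tcp_pos: [0.503, 0.0566, 0.0962]
orientation: [-3.1, 0.508, -0.002]
contact_force: [0.2, 1.3, -0.7]
grip_width: 0.0174
gripper_force: 62.2
```

Call:
arm_command(
  rows=[
    {"fingers":-1,"x":0,"y":0,"z":0.001,"ax":0,"ay":0,"az":0},
    {"fingers":-1,"x":0,"y":0,"z":0.001,"ax":0,"ay":0,"az":0},
    {"fingers":-1,"x":0,"y":0,"z":0,"ax":0,"ay":0,"az":0},
  ],
)

```text
clock: 5.38
tcp_pos: [0.5029, 0.0573, 0.0942]
orientation: [-3.1, 0.506, -0.003]
contact_force: [0.1, -0.3, -1.0]
grip_width: 0.0173
gripper_force: 62.2
```

Call:
arm_command(
  rows=[
    {"fingers":-1,"x":0,"y":0,"z":0.001,"ax":0,"ay":0,"az":0},
    {"fingers":-1,"x":0,"y":0,"z":0.001,"ax":0,"ay":0,"az":0},
    {"fingers":-1,"x":0,"y":0,"z":0.001,"ax":0,"ay":0,"az":0},
    {"fingers":-1,"x":0,"y":0,"z":0,"ax":0,"ay":0,"az":0},
  ],
)

```text
clock: 5.72
tcp_pos: [0.5024, 0.0573, 0.0909]
orientation: [-3.101, 0.506, -0.0]
contact_force: [-1.6, -0.6, 6.2]
grip_width: 0.0173
gripper_force: 63.1
```

Call:
arm_command(
  rows=[
    {"fingers":-1,"x":0,"y":-0.005,"z":0,"ax":0,"ay":0,"az":0},
    {"fingers":-1,"x":0,"y":-0.01,"z":0,"ax":0,"ay":0,"az":0},
    {"fingers":-1,"x":0,"y":-0.01,"z":0,"ax":0,"ay":0,"az":0},
    {"fingers":-1,"x":0,"y":-0.01,"z":0,"ax":0,"ay":0,"az":0},
    {"fingers":-1,"x":0,"y":-0.01,"z":0,"ax":0,"ay":0,"az":0},
    {"fingers":-1,"x":0,"y":-0.01,"z":0,"ax":0,"ay":0,"az":0},
    {"fingers":-1,"x":0,"y":-0.01,"z":0,"ax":0,"ay":0,"az":0},
    {"fingers":-1,"x":0,"y":-0.01,"z":0,"ax":0,"ay":0,"az":0},
  ],
)

```text
clock: 6.38
tcp_pos: [0.5266, 0.1274, 0.091]
orientation: [3.099, -0.508, 0.001]
contact_force: [-1.5, -3.5, 6.3]
grip_width: 0.0174
gripper_force: 63.3
```

```bash
python3 - <<'E'
from bench import r
from go import *
import cv2
state(r)
f=r.grab_frame("scene");cv2.imwrite("pics/mid.png",cv2.resize(f["frame"][170:420,280:560,::-1],None,fx=2,fy=2))
E
```

```text
t 6.38 tcp [526.6 127.4  91. ] yaw -18.61 zaxis [ 4.0e-04 -1.5e-03 -1.0e+00] F [-1.5 -3.5  6.3] M [-0.92  0.43 -0.01] w 17.4 J [-0.3   0.47 -0.06  2.    0.05  0.67 -2.29]
```

View pics/mid.png

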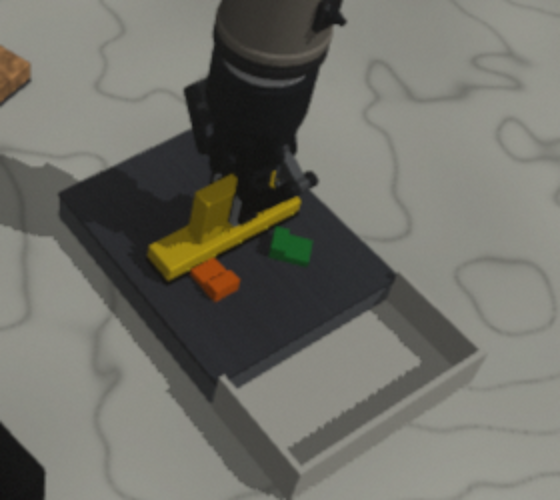

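The wipe is going well: the foot is flat on the plate, the orange scrap is at its face at (215,280), green is just ahead at (290,247), and both lie within the foot's width. The force is steady at 6 N.

Call:
arm_command(
  rows=[
    {"fingers":-1,"x":0,"y":-0.009,"z":0,"ax":0,"ay":0,"az":0},
    {"fingers":-1,"x":0,"y":-0.01,"z":0,"ax":0,"ay":0,"az":0},
    {"fingers":-1,"x":0,"y":-0.01,"z":0,"ax":0,"ay":0,"az":0},
    {"fingers":-1,"x":0,"y":-0.01,"z":0,"ax":0,"ay":0,"az":0},
    {"fingers":-1,"x":0,"y":-0.01,"z":0,"ax":0,"ay":0,"az":0},
    {"fingers":-1,"x":0,"y":-0.01,"z":0,"ax":0,"ay":0,"az":0},
    {"fingers":-1,"x":0,"y":-0.008,"z":0,"ax":0,"ay":0,"az":0},
    {"fingers":-1,"x":0,"y":-0.008,"z":0,"ax":0,"ay":0,"az":0},
    {"fingers":-1,"x":0,"y":-0.008,"z":0,"ax":0,"ay":0,"az":0},
    {"fingers":-1,"x":0,"y":-0.008,"z":0,"ax":0,"ay":0,"az":0},
  ],
)

```text
clock: 7.27
tcp_pos: [0.5556, 0.2131, 0.091]
orientation: [3.098, -0.508, 0.001]
contact_force: [-2.1, -4.2, 8.2]
grip_width: 0.0173
gripper_force: 63.3
```

Call:
arm_command(
  rows=[
    {"fingers":-1,"x":0,"y":-0.008,"z":0,"ax":0,"ay":0,"az":0},
    {"fingers":-1,"x":0,"y":-0.006,"z":0,"ax":0,"ay":0,"az":0},
    {"fingers":-1,"x":0,"y":-0.004,"z":-0.0005,"ax":0,"ay":0,"az":0},
    {"fingers":-1,"x":0,"y":0,"z":0,"ax":0,"ay":0,"az":0},
    {"fingers":-1,"x":0,"y":0,"z":0,"ax":0,"ay":0,"az":0},
  ],
)

```text
clock: 7.68
tcp_pos: [0.5609, 0.2324, 0.0909]
orientation: [-3.1, 0.505, -0.001]
contact_force: [1.1, 1.1, 1.4]
grip_width: 0.0171
gripper_force: 62.6
```

```bash
python3 - <<'E'
from bench import r
from go import *
import cv2
o,_=state(r);d=o["tcp_pos"][:2]*1000-[523.5,124.4];print("station x",d@[.317,.948])
f=r.grab_frame("scene");cv2.imwrite("pics/end.png",cv2.resize(f["frame"][170:420,280:560,::-1],None,fx=2,fy=2))
E
```

```text
t 7.68 tcp [560.9 232.4  90.9] yaw -18.52 zaxis [ 7.e-04  1.e-03 -1.e+00] F [1.1 1.1 1.4] M [ 0.29 -0.06  0.03] w 17.1 J [-0.45  0.55 -0.07  1.84  0.05  0.74 -2.43]
station x 114.21632271241083
```

View pics/end.png

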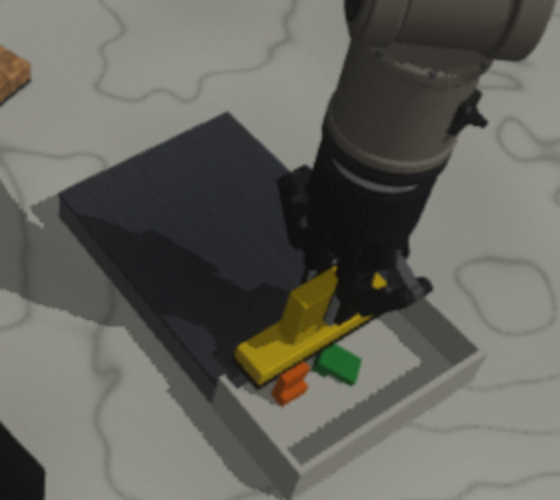

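Both scraps are over the edge: orange at (290,383), apparently tilted, and green at (338,363). I'll lift and retrace, then check.

Call:
arm_command(
  rows=[
    {"fingers":-1,"x":0,"y":0,"z":-0.01,"ax":0,"ay":0,"az":0},
    {"fingers":-1,"x":0,"y":0,"z":-0.025,"ax":0,"ay":0,"az":0},
    {"fingers":-1,"x":0,"y":0,"z":-0.035,"ax":0,"ay":0,"az":0},
    {"fingers":-1,"x":0,"y":0,"z":-0.03,"ax":0,"ay":0,"az":0},
    {"fingers":-1,"x":0,"y":0.01,"z":-0.01,"ax":0,"ay":0,"az":0},
    {"fingers":-1,"x":0,"y":0.03,"z":0,"ax":0,"ay":0,"az":0},
    {"fingers":-1,"x":0,"y":0.036,"z":0,"ax":0,"ay":0,"az":0},
    {"fingers":-1,"x":0,"y":0.036,"z":0,"ax":0,"ay":0,"az":0},
    {"fingers":-1,"x":0,"y":0.036,"z":0,"ax":0,"ay":0,"az":0},
    {"fingers":-1,"x":0,"y":0.036,"z":0,"ax":0,"ay":0,"az":0},
  ],
)

```text
clock: 8.57
tcp_pos: [0.5003, 0.0549, 0.2004]
orientation: [3.1, -0.507, -0.002]
contact_force: [1.2, -1.0, -1.3]
grip_width: 0.0173
gripper_force: 62.3
```

```bash
python3 - <<'E'
from bench import r
from go import *
from m import *
to(r,[.5013,-.4119,.20])
f=r.grab_frame("scene");cv2.imwrite("pics/after.png",cv2.resize(f["frame"][170:420,280:560,::-1],None,fx=2,fy=2))
f=r.grab_frame("top");P=pts(f)
for c in("orange","green"):
    m=mask(f,c)&(P[...,1]>0)&(P[...,0]<.65);q=P[m]
    if len(q)>5:
        d=np.array(rect(q)[0])-[523.5,124.4];print(c,rect(q),"station",d@[.317,.948],d@[-.948,.317],"z",q[:,2].min(),q[:,2].max())
E
```

```text
t 8.57 tcp [500.3  54.9 200.4] yaw -18.58 zaxis [-1.5e-03 -6.0e-04 -1.0e+00] F [ 1.2 -1.  -1.3] M [-0.05 -0.08 -0.02] w 17.3 J [-0.21  0.26 -0.02  2.01  0.01  0.88 -2.14]
tool shift mm [149.6 442.1   0.7]
```

View pics/after.png

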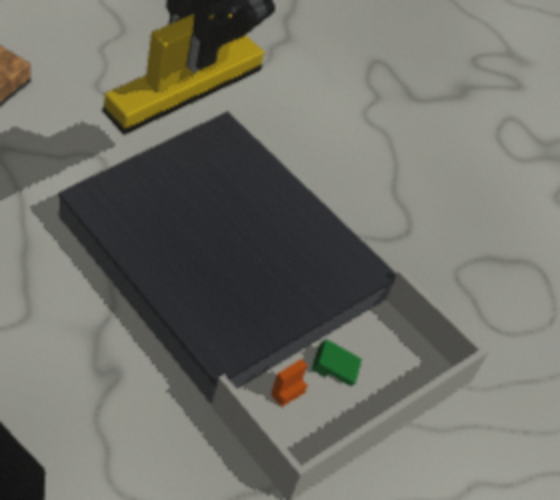

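The plate is clear, and both scraps lie inside the tray, orange at (290,383) and green at (338,362). Now I take the scraper back.

Call:
arm_command(
  rows=[
    {"fingers":-1,"x":0.007,"y":0.02,"z":0,"ax":0,"ay":0,"az":0},
    {"fingers":-1,"x":0.012,"y":0.036,"z":0,"ax":0,"ay":0,"az":0},
    {"fingers":-1,"x":0.012,"y":0.036,"z":0,"ax":0,"ay":0,"az":0},
    {"fingers":-1,"x":0.012,"y":0.036,"z":0,"ax":0,"ay":0,"az":0},
    {"fingers":-1,"x":0.012,"y":0.036,"z":0,"ax":0,"ay":0,"az":0},
    {"fingers":-1,"x":0.012,"y":0.036,"z":0,"ax":0,"ay":0,"az":0},
    {"fingers":-1,"x":0.012,"y":0.036,"z":0,"ax":0,"ay":0,"az":0},
    {"fingers":-1,"x":0.012,"y":0.036,"z":0,"ax":0,"ay":0,"az":0},
    {"fingers":-1,"x":0.012,"y":0.036,"z":0,"ax":0,"ay":0,"az":0},
    {"fingers":-1,"x":0.012,"y":0.036,"z":0,"ax":0,"ay":0,"az":0},
  ],
)

```text
clock: 9.5
tcp_pos: [0.5007, -0.3071, 0.2005]
orientation: [-3.1, 0.506, 0.002]
contact_force: [1.1, -0.1, -1.2]
grip_width: 0.0173
gripper_force: 62.4
```

Call:
arm_command(
  rows=[
    {"fingers":-1,"x":0.012,"y":0.036,"z":0,"ax":0,"ay":0,"az":0},
    {"fingers":-1,"x":0.012,"y":0.036,"z":0,"ax":0,"ay":0,"az":0},
    {"fingers":-1,"x":0.008,"y":0.026,"z":0,"ax":0,"ay":0,"az":0},
    {"fingers":-1,"x":0,"y":0,"z":0,"ax":0,"ay":0,"az":-6.5},
    {"fingers":-1,"x":0,"y":0,"z":0,"ax":0,"ay":0,"az":-6.5},
    {"fingers":-1,"x":0,"y":0,"z":0,"ax":0,"ay":0,"az":-6.5},
    {"fingers":-1,"x":0,"y":0,"z":0,"ax":0,"ay":0,"az":-6.5},
    {"fingers":-1,"x":0,"y":0,"z":0,"ax":0,"ay":0,"az":0},
    {"fingers":-1,"x":0,"y":0,"z":0,"ax":0,"ay":0,"az":0},
  ],
)

```text
clock: 10.25
tcp_pos: [0.5003, -0.4084, 0.2004]
orientation: [-3.134, -0.198, 0.001]
contact_force: [-0.4, -0.0, -0.9]
grip_width: 0.0172
gripper_force: 62.2
```

```bash
python3 - <<'E'
from bench import r
from go import *
to(r,[.5013,-.4119,.056])
E
```

```text
t 10.25 tcp [ 500.3 -408.4  200.4] yaw 7.24 zaxis [-9.e-04  9.e-04 -1.e+00] F [-0.4 -0.  -0.9] M [ 0.07 -0.01  0.04] w 17.2 J [ 0.54  0.48  0.07  1.68 -0.04  0.99 -0.82]
tool shift mm [  0.6   3.8 144.4]
```

Call:
arm_command(
  rows=[
    {"fingers":-1,"x":0,"y":0.003,"z":0.025,"ax":0,"ay":0,"az":0},
    {"fingers":-1,"x":0,"y":0,"z":0.035,"ax":0,"ay":0,"az":0},
    {"fingers":-1,"x":0,"y":0,"z":0.035,"ax":0,"ay":0,"az":0},
    {"fingers":-1,"x":0,"y":0,"z":0.03,"ax":0,"ay":0,"az":0},
    {"fingers":-1,"x":0,"y":0,"z":0.014,"ax":0,"ay":0,"az":0},
    {"fingers":-1,"x":0,"y":0,"z":0.002,"ax":0,"ay":0,"az":0},
    {"fingers":-1,"x":0,"y":0,"z":0.001,"ax":0,"ay":0,"az":0},
    {"fingers":-1,"x":0,"y":0,"z":0,"ax":0,"ay":0,"az":0},
    {"fingers":-1,"x":0,"y":0,"z":0,"ax":0,"ay":0,"az":0},
  ],
)

```text
clock: 11.0
tcp_pos: [0.5025, -0.4122, 0.0607]
orientation: [3.133, 0.203, 0.004]
contact_force: [0.5, 0.4, -1.2]
grip_width: 0.0176
gripper_force: 62.3
```

Call:
arm_command(
  rows=[
    {"fingers":-1,"x":0,"y":0,"z":0.0015,"ax":0,"ay":0,"az":0},
    {"fingers":-1,"x":0,"y":0,"z":0.0015,"ax":0,"ay":0,"az":0},
    {"fingers":-1,"x":0,"y":0,"z":0.001,"ax":0,"ay":0,"az":0},
    {"fingers":-1,"x":0,"y":0,"z":0,"ax":0,"ay":0,"az":0},
    {"fingers":-1,"x":0,"y":0,"z":0,"ax":0,"ay":0,"az":0},
  ],
)

```text
clock: 11.42
tcp_pos: [0.502, -0.4118, 0.0559]
orientation: [3.134, 0.204, 0.002]
contact_force: [0.3, 1.5, 4.6]
grip_width: 0.0174
gripper_force: 63.3
```

Call:
arm_command(
  rows=[
    {"fingers":0,"x":0,"y":0,"z":0,"ax":0,"ay":0,"az":0},
    {"fingers":0.5,"x":0,"y":0,"z":0,"ax":0,"ay":0,"az":0},
    {"fingers":1,"x":0,"y":0,"z":0,"ax":0,"ay":0,"az":0},
    {"fingers":1,"x":0,"y":0,"z":0,"ax":0,"ay":0,"az":0},
    {"fingers":1,"x":0,"y":0,"z":0,"ax":0,"ay":0,"az":0},
    {"fingers":1,"x":0,"y":0,"z":0,"ax":0,"ay":0,"az":0},
    {"fingers":1,"x":0,"y":0,"z":0,"ax":0,"ay":0,"az":0},
  ],
)

```text
clock: 12.0
tcp_pos: [0.5014, -0.4115, 0.0547]
orientation: [-3.135, -0.204, 0.0]
contact_force: [0.2, -0.5, 0.9]
grip_width: 0.0855
gripper_force: 0.0
```

Call:
arm_command(
  rows=[
    {"fingers":1,"x":0,"y":0,"z":-0.015,"ax":0,"ay":0,"az":0},
    {"fingers":1,"x":0,"y":0,"z":-0.03,"ax":0,"ay":0,"az":0},
    {"fingers":1,"x":0,"y":0,"z":-0.035,"ax":0,"ay":0,"az":0},
    {"fingers":1,"x":0,"y":0,"z":-0.035,"ax":0,"ay":0,"az":0},
    {"fingers":1,"x":0,"y":0,"z":-0.035,"ax":0,"ay":0,"az":0},
    {"fingers":1,"x":-0.035,"y":0,"z":0,"ax":0,"ay":0,"az":0},
    {"fingers":1,"x":-0.035,"y":0,"z":0,"ax":0,"ay":0,"az":0},
    {"fingers":1,"x":0,"y":0,"z":0,"ax":0,"ay":0,"az":0},
    {"fingers":1,"x":0,"y":0,"z":0,"ax":0,"ay":0,"az":0},
  ],
)

```text
clock: 12.75
tcp_pos: [0.4295, -0.4216, 0.2052]
orientation: [3.135, 0.198, -0.001]
contact_force: [-0.3, 0.6, 0.2]
grip_width: 0.0851
gripper_force: 0.0
```

```bash
python3 - <<'E'
from bench import r
from go import *
from m import *
state(r)
f=r.grab_frame("top");cv2.imwrite("pics/final.png",f["frame"][...,::-1]);P=pts(f);m=mask(f,"yellow")&(P[...,1]<-.3)&(P[...,2]<.1)
print(rect(P[m&(P[...,2]>.068)]),rect(P[m&(P[...,2]>.016)&(P[...,2]<.028)]))
for c in("orange","green"):
    m=mask(f,c)&(P[...,1]>0)&(P[...,0]<.65);q=P[m]
    if len(q)>5:
        d=np.array(rect(q)[0])-[523.5,124.4];print(c,rect(q),"station",d@[.317,.948],d@[-.948,.317],"z",q[:,2].min(),q[:,2].max())
E
```

```text
t 12.75 tcp [ 429.5 -421.6  205.2] yaw 7.23 zaxis [-7.e-04 -5.e-04 -1.e+00] F [-0.3  0.6  0.2] M [ 0.04 -0.08 -0.  ] w 85.1 J [ 0.61  0.4   0.08  1.79 -0.04  0.95 -0.74]
(array([ 503.1, -408.9]), array([68.8, 19.5]), 6.7, 445) (array([ 503.1, -408.6]), array([138.8,  30.9]), 7.5, 810)
orange (array([601.2, 236.5]), array([ 6.9, 22.6]), 73.2, 39) station 130.9017 -38.12390000000004 z 0.034063326830656715 0.03894257322452743
green (array([556.8, 256.9]), array([23.1, 32.3]), 14.9, 207) station 136.16609999999994 10.434100000000038 z 0.006024103151049176 0.022286144733109747
```

View pics/final.png

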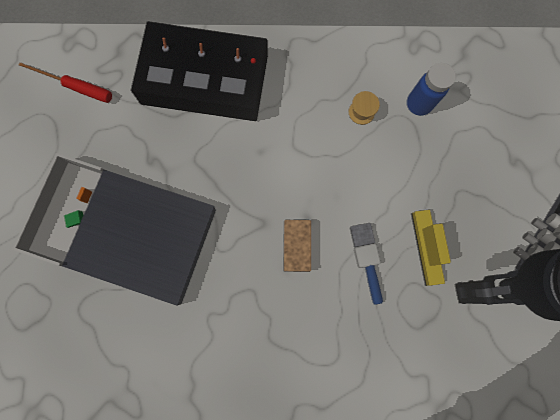

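The scraper is upright at (432,247), within 1.5 mm of where I took it. Both scraps are in the tray, orange standing on end at (84,195) and green at (73,219), and the plate is clear.

```bash
python3 -c "
from bench import r
print(r.hand_in())"
```

```text
the job is handed in; nothing more can be done
None
```

I wiped both scraps into the tray (the orange one is standing on end), stood the scraper back upright within about 1.5 mm of its original spot, let go, and handed the job in at about 13 s; no verdict was returned.

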